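Slide a carved panel into the holding frame and shut its gate

ROBOT

A 6-joint arm with a two-finger parallel gripper is mounted at the origin on the work surface. World frame = base frame: x ahead of the robot, y to its left, z up, the work surface at z = 0. Lengths are in m, angles in rad, forces in N, time in s.
With the tool pointing down it reaches from about 0.325 to 0.775 m from the base axis. Payload 9.3 kg.
Tool frame: the origin (TCP) lies midway between the tips of the shut fingers; the grasp point (between the pads) lies 19 mm behind it (tcp_to_grasp is the z of the grasp point in the tool frame, in m); z points along the fingers, y is the line along which they close (so a half turn about z gives the same grasp; the last joint's range is limited). The gripper opens to 85 mm and grips with 20 to 120 N. Pads are 22 mm wide; open, the fingers measure 114 mm over their backs; the gripper's body (76 mm by 85 mm) begins 54 mm behind the grasp point. The pads swing forward as they close: fully open they stand 13 mm farther back than shut.
Start: joints at [1.069, 0.259, 0.021, 1.334, 0, 1.418], TCP at [0.188, 0.517, 0.231] pointing down, gripper open.
Joint ranges: [-3.04, 3.04], [-0.91, 1.82], [-1.04, 1.36], [-1.92, 1.95], [-1.52, 1.45], [-3.14, 3.14]. Speed limits (rad/s): [2.22, 2.22, 2.79, 3.14, 3.14, 3.14].

INTERFACE

Orientations are given as a rotation vector (axis times angle).
In Python, from workcell import * gives the robot as it stands.
- The arm moves only by the tool send_rows, never from a script. Its argument "deltas" is a list of rows, each a list of 6 numbers: the shift along the tool's x, y, z in units of 60 mm (1.0 is 60 mm), then the turn, a rotation vector about the tool's x, y, z in units of 6 degrees (1.0 is 6 degrees). In form: [[dx, dy, dz, rx, ry, rz], ...]. A call has 1 to 20 rows; each row is the pose to reach, as a shift and turn from the pose commanded when the call began, along the tool's axes at that moment; what a row does not reach only later rows make up. A row lasts 1/8 s, in which the tool goes at most 62.5 mm and 10.7 degrees, less where a joint would pass 70% of its speed; a pose out of reach is approached as far as the arm can. A call with a gripper value outside its range is refused whole. "grip" is the closure, from 0 (fully open) to 1 (shut), set as the call begins (left out, the last holds). The fingers move at their own pace and stop on an object; "newtons" is the grip in N (left out, the last holds). Time passes only in rows, so rows that repeat a pose let the fingers close. It gives the time, the measured TCP pose, the force, the opening and the grip force at its end, in the units of the state.
- state(): the state, without advancing time (a new reading comes with each control period).
- get_image(name): name is "scene" or "top"; returns (picture, depth): 400x640x3 uint8, red, green, blue; 400x640 float32, m along the optical axis (not along the pixel's ray), 0 where there is no reading.
- calibration(name): a dict with "intrinsics" (3x3 intrinsics, pixels), "R" (3x3) and "t" (3): a world point X has camera coordinates R X + t. Camera axes: x right, y down, z forward; pixel columns grow to the right and rows downward; lengths in m; the calibration is good to about 2 mm. A picture is of the moment at which its call begins. calibration takes no time and is no camera call.
- sign_off(): hands the job in; it is judged then, once.
The state is a dict: "time": time; "q": joint angles; "joint_vel": joint speeds; "joint_efforts": joint torques, N m; "tcp_pos": TCP position; "orientation": TCP orientation; "ft_force": force on the tool from outside, world axes, zero at the start; "moment": the same for the moment, N m; "gripper_width": opening from 0.0 (shut) to 1.0 (fully open); "gripper_force": force on a finger pad.
Only numpy, scipy, OpenCV 4.12 (cv2) and the standard library are available. Lean on these libraries where they do the work, as an engineer would, in place of code of your own. Each camera call takes 0.05 s, during which the arm holds its last target. There are 200 camera calls.

TASK

Slide the small carved wooden panel along the bench, face up, into the open end of the wooden holding frame until it is fully home against the end stop. Only then swing the frame's hinged gate right round until it is fully shut across the mouth behind the panel. Leave the other things on the bench where they are.

Things in the scene. Friction and masses are not known exactly. Their poses are not given: they have to be found in the camera images.
- panel: Loose pale wooden panel, carved on top, flat on the bench outside the frame's mouth: 100 mm wide (its x), 150 mm long (its y), 18 mm thick (carving 2 mm higher, look only), 0.14 to 0.28 kg. Origin at the centre of its underside, z up. Starts up to 0.3 rad off square to the frame and 35 mm to either side of the slot's line. Too wide to grip; slides when pushed by its edges. Same end for end.
- frame: Brown wooden frame screwed to the bench, 155 mm wide, 176 long, 28.5 high: two side rails with overhanging lips and an end stop; the bench is its floor. Origin on the bench at the middle of the open mouth (the rails' ends); y points into the slot, x to the gate-hinge side. Slot 103 mm wide, flaring to 115 over the first 30 mm. Lips overhang where |x| > 43 mm, undersides 20.5 mm up.
- gate (a joint): Dark upright board, 120 mm long from its hinge axis, 16 thick, from 4 to 40 mm above the bench, swinging level. 0 = shut at its stop: straight across the mouth towards frame -x, inner face 2 mm outside the mouth. Grows as it opens, anticlockwise from above: 1.57 points to frame -y, 3.14 would be frame +x. Starts at 2.4 to 2.9. Hinge friction (about 1.5 N at 90 mm out) holds it where left.
- slot_end (a point): Middle of the end stop's inner face, on the bench, at frame x = 0, y = 150 mm, fixed to the frame. A panel fully home has its front edge here, its origin at frame x = 0, y = 75 mm, and its rear edge flush with the mouth (y = 0).
- gate_hinge (a point): Point on the gate's upright hinge axis, 22 mm above the bench, fixed to the frame at frame x = 74 mm, y = -10 mm (post 16 mm in diameter, 44 mm high).
- gate_end (a point): Middle of the gate's free end, 120 mm from the hinge axis, 22 mm above the bench; moves with the gate.
- stone: Bystander: grey sharpening stone on a dark wooden base, 60 x 170 mm, 30 mm high, origin at the centre of its underside; lies beside the frame, on the side away from the gate's hinge.
- chisel: Bystander: wood chisel, 22 mm wide, 170 mm long (its y, from -82 to +88 mm), 20 mm high, origin under its middle; lies beside the frame on the gate-hinge side.
- mallet: Bystander: turned wooden mallet standing on its head, 82 mm across, 225 mm high, origin at the centre of its underside.
- glue: Bystander: white glue bottle, 64 mm across, 150 mm high, origin at the centre of its underside.
- mug: Bystander: white mug, 80 mm across, 90 mm high, handle at its +y, origin at the centre of its underside.

How it is judged:
On the way, in this order (a step that is already met when the one before it is completed fails the run):
1. the panel is home in the slot, with the gate still open (y of panel in the frame of frame above 0.07 m and x of panel in the frame of frame between -0.005 and 0.005 m and angle between the y axis of panel and the y axis of frame, either way round below 0.05 rad and height (world z) of panel below 0.004 m and angle between panel's own z axis and vertical below 0.05 rad and value of joint gate above 0.15 rad), for 0.2 s.
2. the gate is shut across the mouth behind the panel (value of joint gate below 0.06 rad and y of panel in the frame of frame above 0.07 m and x of panel in the frame of frame between -0.005 and 0.005 m and angle between the y axis of panel and the y axis of frame, either way round below 0.05 rad and height (world z) of panel below 0.004 m and angle between panel's own z axis and vertical below 0.05 rad), for 0.2 s.
At the end, for the whole second after the job is handed in: Panel flat, face up and at rest in the slot, origin beyond frame y = 71 mm (within 4 mm of home), within 5 mm of x = 0, square within 0.05 rad; gate under 0.06 rad. The panel went home before the gate shut; no bystander moved over 30 mm (y of panel in the frame of frame above 0.071 m and x of panel in the frame of frame between -0.005 and 0.005 m and angle between the y axis of panel and the y axis of frame, either way round below 0.05 rad and height (world z) of panel below 0.004 m and angle between panel's own z axis and vertical below 0.05 rad and value of joint gate below 0.06 rad and linear speed of panel below 0.01 m/s); the robot touches nothing.
It fails at once if a bystander is moved more than 30 mm (distance of any of stone, chisel, mallet, glue, mug from where it was at the start of the episode above 0.03 m).
It also fails if it takes over 72 s, if anything falls off the work surface, if the arm or the gripper's body presses on something with over 40 N, if the wrist force passes 120 N, or if a joint passes its speed limit or range.

## Working session

There is one attempt and no reset: what is moved stays moved. The work goes in short steps, Python scripts to look and compute and a tool call to move; the robot and the scene stay as the last step left them, time stands still between calls to the robot, and variables do not carry over. Pictures are saved under pics/ and viewed, at most 10 in all, crops included, and the job is handed in when it is done.

Besides the shell and the picture viewer there is one more tool, called after ">>>" by a JSON object that holds its "op" and its "data", one argument or row to a line. send_rows: Moves the arm, as the interface text tells. Its arguments: {"type":"object","properties":{"deltas":{"type":"array","items":{"type":"array","items":{"type":"number"}}},"grip":{"type":"number"},"newtons":{"type":"number"}},"required":["deltas"]}

```bash
mkdir -p pics; python3 - <<'E'
from workcell import *
import cv2,numpy as np
for n in("top","scene"):
    p,d=get_image(n); cv2.imwrite(f"pics/{n}0.png",p[:,:,::-1]); np.savez(f"{n}0.npz",p=p,d=d)
    c=calibration(n); print(n,c)
s=state(); print(s)
E
```

```text
top {'intrinsics': array([[420.53555341,   0.        , 320.5762768 ],
       [  0.        , 420.53555341, 202.88917713],
       [  0.        ,   0.        ,   1.        ]]), 'R': array([[-0.00387177, -0.99964948,  0.02619033],
       [-0.99774359,  0.00210623, -0.06710655],
       [ 0.06702787, -0.02639105, -0.99740201]]), 't': array([-0.04196497,  0.51972399,  1.26141002])}
scene {'intrinsics': array([[495.7399989 ,   0.        , 317.69561262],
       [  0.        , 495.7399989 , 191.27374773],
       [  0.        ,   0.        ,   1.        ]]), 'R': array([[-0.47692649,  0.87894217, -0.00133424],
       [ 0.50939978,  0.27516984, -0.81534865],
       [-0.71627717, -0.38954104, -0.57896873]]), 't': array([ 0.2775813 , -0.22303025,  1.8259574 ])}
{'time': 0.1, 'q': array([1.06944430e+00, 2.59150996e-01, 2.08096531e-02, 1.33373375e+00,
       5.68948026e-06, 1.41819010e+00]), 'joint_vel': array([ 1.79558780e-03, -1.71374654e-03,  2.50937045e-03,  4.68653148e-05,
        5.53675368e-04,  8.53319595e-04]), 'joint_efforts': array([ 4.75274646e-03, -5.56694698e+01,  3.45070446e+01,  1.17240343e-02,
       -2.08699362e-04,  1.58690801e-05]), 'tcp_pos': array([0.18781765, 0.51664436, 0.23070742]), 'orientation': array([-5.44964442e-01, -3.09354170e+00,  1.89913311e-03]), 'ft_force': array([-0.26566539, -0.40504236, -0.1323328 ]), 'moment': array([0.04717039, 0.00113643, 0.00552641]), 'gripper_force': 0.0, 'gripper_width': 0.9970200720056785}
```

View pics/top0.png

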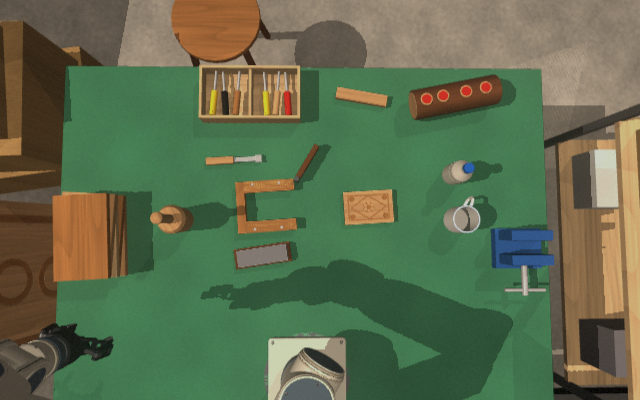

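View pics/scene0.png

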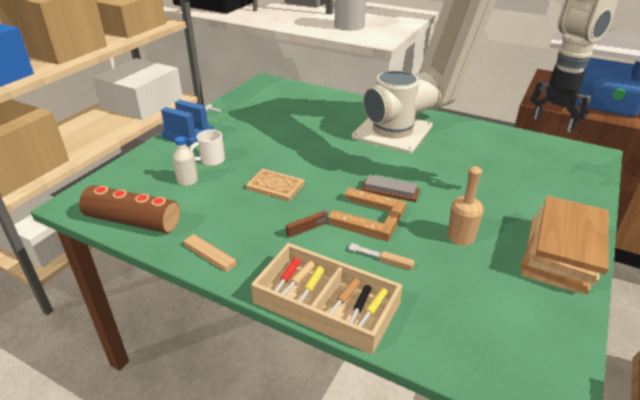

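The top view shows the panel around (369,207). The frame is around (267,206) with its mouth facing right, and the gate runs from (296,180) to (317,147). The stone is at (262,255), the chisel at (233,159) and the mallet at (170,219). Next I'll measure the panel, frame and gate.

```bash
cat > h.py <<'E'
import numpy as np,cv2
from workcell import *
def ray(n,uv,z):
    c=calibration(n);uv=np.atleast_2d(np.float64(uv))
    d=np.c_[uv,np.ones(len(uv))]@np.linalg.inv(c["intrinsics"]).T@c["R"]
    o=-c["R"].T@c["t"]; return (o+d*((z-o[2])/d[:,2])[:,None])[:,:2]
def proj(n,X):
    c=calibration(n);v=c["R"]@np.array(X)+c["t"];v=c["intrinsics"]@v;return v[:2]/v[2]
def blobs(p,roi,z,amin=60,f=None):
    x0,y0,x1,y1=roi; im=cv2.resize(p[y0:y1,x0:x1],None,fx=4,fy=4,interpolation=cv2.INTER_CUBIC)
    h=cv2.cvtColor(im,cv2.COLOR_RGB2HSV); m=((h[...,0]<28)&(h[...,1]>70)).astype(np.uint8)*255
    if f: m[~f(h)]=0
    out=[]
    for c in cv2.findContours(m,cv2.RETR_EXTERNAL,cv2.CHAIN_APPROX_NONE)[0]:
        if cv2.contourArea(c)<amin*16: continue
        uv=(c[:,0]+.5)/4-.5+[x0,y0]; w=ray("top",uv,z)
        out.append((w,cv2.minAreaRect(np.float32(w*1000))))
    return out,m,im
E
python3 - <<'E'
from h import *
p=np.load("top0.npz")["p"]
o,m,im=blobs(p,(335,180,405,235),.018); print("panel",[(r,) for _,r in o])
o,m1,im1=blobs(p,(225,140,330,240),.0285); print("frame",[(r,) for _,r in o])
h=cv2.cvtColor(im1,cv2.COLOR_RGB2HSV)
for uv in [(308,160),(300,172),(250,185),(243,210),(296,184),(290,224)]:
    print(uv,h[(uv[1]-140)*4+2,(uv[0]-225)*4+2])
cv2.imwrite("pics/m.png",np.vstack([cv2.resize(im1,(800,762))[:,:,::-1][:600]])[:600])
cv2.imwrite("pics/c.png",np.hstack([im1[:,:,::-1],cv2.cvtColor(m1,cv2.COLOR_GRAY2BGR)])[:, :800])
E
```

```text
panel [(((507.6473388671875, -188.18301391601562), (100.8844985961914, 151.97433471679688), 3.2923598289489746),)]
frame [(((511.54339599609375, 121.90248107910156), (156.2061309814453, 177.2525634765625), 3.9422359466552734),), (((650.8102416992188, 232.62413024902344), (23.69795036315918, 27.034107208251953), 0.6507018208503723),), (((646.8433837890625, -2.711719512939453), (17.758846282958984, 116.05289459228516), 59.30781555175781),)]
(308, 160) [ 13 170 105]
(300, 172) [ 11 157 112]
(250, 185) [ 15 154 177]
(243, 210) [ 15 159 109]
(296, 184) [ 65 106  77]
(290, 224) [ 15 156 181]
```

View pics/c.png

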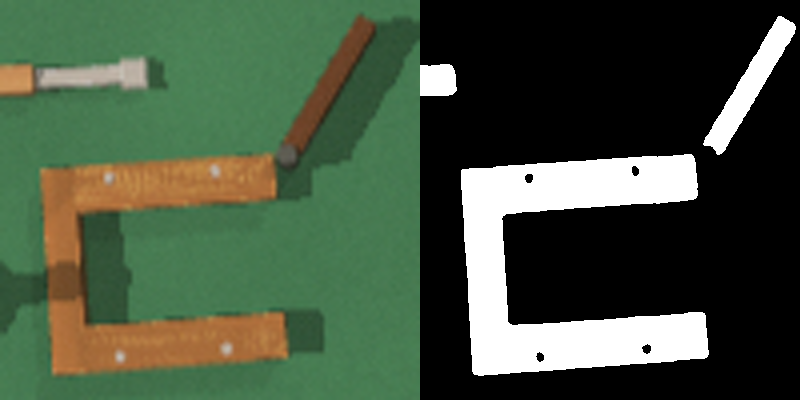

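Sizes check out: the panel reads 101×152 mm and the frame 156×177 mm. Next is a helper that turns frame coordinates into row deltas, starting with a sideways push on the panel with the fingers spread.

```bash
cat >> h.py <<'E'
from scipy.spatial.transform import Rotation as Ro
FO=np.array([.5176,.0341]); FA=np.radians(3.94)
FR=np.array([[np.cos(FA),-np.sin(FA)],[np.sin(FA),np.cos(FA)]])
def toF(w): return (np.atleast_2d(w)-FO)@FR
def toW(f): return FO+FR@np.array(f)
def rows(targets,start=None):
    """targets: frame x,y (mm), z (mm), frame yaw of tool x (deg), tool down"""
    s=state(); p=s["tcp_pos"];R0=Ro.from_rotvec(s["orientation"])
    if start is not None: p,R0=pose(start)
    for t in targets:
        q,R=pose(t); d=R0.inv().apply(q-p)/.06; r=np.degrees((R0.inv()*R).as_rotvec())/6
        print(t,np.round(np.r_[d,r],2).tolist())
def pose(t):
    w=toW([t[0]/1e3,t[1]/1e3]); a=np.radians(t[3])+FA
    X=np.array([np.cos(a),np.sin(a),0]);Z=np.array([0,0,-1.]);return np.r_[w,t[2]/1e3],Ro.from_matrix(np.c_[X,np.cross(Z,X),Z])
def where():
    s=state();R=Ro.from_rotvec(s["orientation"]).as_matrix()
    print(s["time"],"F",np.round(toF(s["tcp_pos"][:2])[0]*1e3,1),"z",round(s["tcp_pos"][2]*1e3,1),"yaw",round(np.degrees(np.arctan2(R[1,0],R[0,0])-FA),2),"tilt",np.round(R[:2,2],4),"f",np.round(s["ft_force"],1),"w",s["gripper_width"])
E
python3 - <<'E'
from h import *
print(toF(np.array([[.5076,-.1882]]))*1e3)
rows([(-117,115,230,180),(-115,-221,120,180),(-115,-221,-6,180)]); where()
rows([(-115+k,-221,-6,180) for k in (15,29,54)],start=(-115,-221,-6,180))
E
```

```text
[[ -25.25099623 -221.08748764]]
(-117, 115, 230, 180) [-5.35, -4.72, 0.02, -0.01, -0.0, -3.99]
(-115, -221, 120, 180) [-7.66, -9.82, 1.86, -0.01, -0.0, -3.99]
(-115, -221, -6, 180) [-7.66, -9.82, 3.96, -0.01, -0.0, -3.99]
0.1 F [-295.8  504.1] z 230.7 yaw 156.08 tilt [-0.0006 -0.0011] f [-0.3 -0.4 -0.1] w 0.9970200720056785
(-100, -221, -6, 180) [-0.25, -0.0, 0.0, 0.0, 0.0, 0.0]
(-86, -221, -6, 180) [-0.48, -0.0, 0.0, 0.0, 0.0, 0.0]
(-61, -221, -6, 180) [-0.9, -0.0, 0.0, 0.0, 0.0, 0.0]
```

>>> {"op": "send_rows", "data": {
  "deltas": [
    [-1.8, -1.6, 0, 0, 0, -1.3],
    [-3.6, -3.2, 0, 0, 0, -2.6],
    [-5.35, -4.72, 0, 0, 0, -4],
    [-5.35, -4.72, 0, 0, 0, -4],
    [-5.35, -4.72, 0, 0, 0, -4],
    [-5.35, -4.72, 0, 0, 0, -4],
    [-6.0, -6.1, 0.4, 0, 0, -4],
    [-6.7, -7.5, 0.8, 0, 0, -4],
    [-7.3, -9.0, 1.4, 0, 0, -4],
    [-7.66, -9.82, 1.86, 0, 0, -4],
    [-7.66, -9.82, 1.86, 0, 0, -4],
    [-7.66, -9.82, 1.86, 0, 0, -4],
    [-7.66, -9.82, 1.86, 0, 0, -4],
    [-7.66, -9.82, 1.86, 0, 0, -4],
    [-7.66, -9.82, 2.5, 0, 0, -4],
    [-7.66, -9.82, 3.2, 0, 0, -4],
    [-7.66, -9.82, 3.6, 0, 0, -4],
    [-7.66, -9.82, 3.8, 0, 0, -4],
    [-7.66, -9.82, 3.9, 0, 0, -4],
    [-7.66, -9.82, 3.9, 0, 0, -4]
  ],
  "grip": 0
}}

```text
time: 2.6
tcp_pos: [0.4188, -0.1938, -0.0023]
orientation: [-0.111, 3.139, -0.0]
ft_force: [0.1, 0.0, 0.6]
gripper_width: 0.999
gripper_force: 0.0
```

```bash
python3 - <<'E'
from h import *
where()
E
```

```text
2.6 F [-114.2 -220.6] z -2.3 yaw -179.9 tilt [ 0.0005 -0.0003] f [0.1 0.  0.6] w 0.9992665169577133
```

>>> {"op": "send_rows", "data": {
  "deltas": [
    [-0.1, 0, 0, 0, 0, 0],
    [-0.2, 0, 0, 0, 0, 0],
    [-0.3, 0, 0, 0, 0, 0],
    [-0.36, 0, 0, 0, 0, 0],
    [-0.41, 0, 0, 0, 0, 0],
    [-0.46, 0, 0, 0, 0, 0],
    [-0.5, 0, 0, 0, 0, 0],
    [-0.54, 0, 0, 0, 0, 0],
    [-0.58, 0, 0, 0, 0, 0],
    [-0.62, 0, 0, 0, 0, 0],
    [-0.66, 0, 0, 0, 0, 0],
    [-0.7, 0, 0, 0, 0, 0],
    [-0.74, 0, 0, 0, 0, 0],
    [-0.78, 0, 0, 0, 0, 0],
    [-0.82, 0, 0, 0, 0, 0],
    [-0.86, 0, 0, 0, 0, 0],
    [-0.88, 0, 0, 0, 0, 0],
    [-0.88, 0, 0, 0, 0, 0],
    [-0.6, 0, 0, 0, 0, 0],
    [-0.3, 0, 0, 0, 0, 0]
  ]
}}

```text
time: 5.1
tcp_pos: [0.4351, -0.1925, -0.0028]
orientation: [0.111, -3.139, -0.0]
ft_force: [0.5, 0.4, -0.0]
gripper_width: 1.003
gripper_force: 0.0
```

```bash
python3 - <<'E'
from h import *
where()
p,d=get_image("top"); cv2.imwrite("pics/t1.png",cv2.resize(p[130:300,200:480],None,fx=2.5,fy=2.5)[:,:,::-1])
o,m,im=blobs(p,(335,170,405,235),.018)
for w,r in o: print(r,toF(np.array(r[0])/1e3)*1e3,r[2]-3.94)
rows([(0,-360,-2,90)])
E
```

```text
5.1 F [ -97.9 -220.4] z -2.8 yaw -179.91 tilt [-0.0002  0.0001] f [ 0.5  0.4 -0. ] w 1.0029208095609672
((532.77978515625, -185.91213989257812), (101.80136108398438, 151.86929321289062), 3.9741036891937256) [[ 2.64807785e-02 -2.20535183e+02]] 0.03410368919372564
(0, -360, -2, 90) [-1.67, -2.34, -0.02, -0.01, -0.03, 15.01]
```

View pics/t1.png

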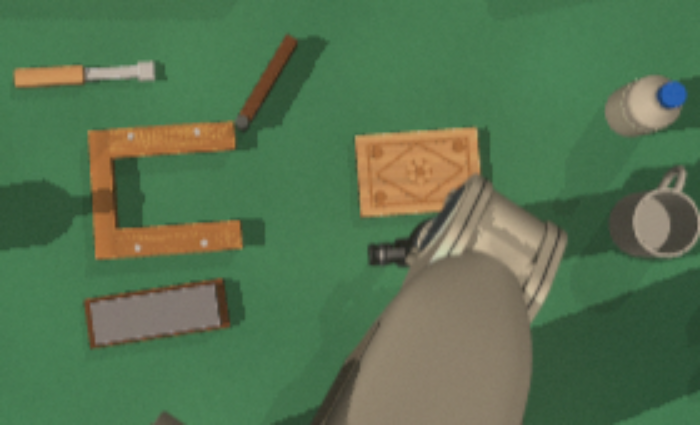

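Panel is at frame (0, -220.5) mm and 0.03° off square. The mug and glue are well behind it. Now I'll go round to the rear edge and square the tool to the frame.

>>> {"op": "send_rows", "data": {
  "deltas": [
    [0, 0, -0.7, 0, 0, 0],
    [0, 0, -1.5, 0, 0, 0],
    [0, 0, -1.5, 0, 0, 1.5],
    [-0.2, -0.3, -1.5, 0, 0, 3],
    [-0.5, -0.6, -1.5, 0, 0, 4.7],
    [-0.8, -0.9, -1.5, 0, 0, 6.4],
    [-1.1, -1.2, -1.5, 0, 0, 8],
    [-1.4, -1.5, -1.5, 0, 0, 9.7],
    [-1.6, -1.7, -1.5, 0, 0, 11.4],
    [-1.65, -1.83, -1.5, 0, 0, 13],
    [-1.65, -1.83, -1.5, 0, 0, 15],
    [-1.65, -1.83, -1.5, 0, 0, 15],
    [-1.65, -1.83, -1.5, 0, 0, 15],
    [-1.65, -1.83, -0.8, 0, 0, 15],
    [-1.65, -1.83, -0.4, 0, 0, 15],
    [-1.65, -1.83, -0.2, 0, 0, 15],
    [-1.65, -1.83, -0.07, 0, 0, 15],
    [-1.65, -1.83, -0.07, 0, 0, 15]
  ],
  "grip": 0.42
}}

```text
time: 7.4
tcp_pos: [0.543, -0.2953, 0.0017]
orientation: [2.141, 2.298, -0.0]
ft_force: [1.0, 0.1, -0.4]
gripper_width: 0.58
gripper_force: 0.0
```

```bash
python3 - <<'E'
from h import *
where(); rows([(0,-310,2,90),(0,-250,2,90),(0,-13,2,90)])
E
```

```text
7.4 F [   2.7 -330.4] z 1.7 yaw 90.11 tilt [ 0.0001 -0.0001] f [ 1.   0.1 -0.4] w 0.5804551194769484
(0, -310, 2, 90) [0.34, -0.04, -0.01, 0.0, 0.0, 0.02]
(0, -250, 2, 90) [1.34, -0.04, -0.01, 0.0, 0.0, 0.02]
(0, -13, 2, 90) [5.29, -0.04, -0.01, 0.0, 0.0, 0.02]
```

>>> {"op": "send_rows", "data": {
  "deltas": [
    [0.15, -0.04, 0, 0, 0, 0.02],
    [0.3, -0.04, 0, 0, 0, 0.02],
    [0.38, -0.04, 0, 0, 0, 0.02],
    [0.46, -0.04, 0, 0, 0, 0.02],
    [0.56, -0.04, 0, 0, 0, 0.02],
    [0.68, -0.04, 0, 0, 0, 0.02],
    [0.82, -0.04, 0, 0, 0, 0.02],
    [0.96, -0.04, 0, 0, 0, 0.02],
    [1.1, -0.04, 0, 0, 0, 0.02],
    [1.24, -0.04, 0, 0, 0, 0.02],
    [1.38, -0.04, 0, 0, 0, 0.02],
    [1.52, -0.04, 0, 0, 0, 0.02],
    [1.66, -0.04, 0, 0, 0, 0.02],
    [1.8, -0.04, 0, 0, 0, 0.02],
    [1.94, -0.04, 0, 0, 0, 0.02],
    [2.08, -0.04, 0, 0, 0, 0.02],
    [2.22, -0.04, 0, 0, 0, 0.02],
    [2.36, -0.04, 0, 0, 0, 0.02],
    [2.48, -0.04, 0, 0, 0, 0.02],
    [2.55, -0.04, 0, 0, 0, 0.02]
  ]
}}

```text
time: 9.9
tcp_pos: [0.5297, -0.1423, 0.0014]
orientation: [-2.144, -2.296, 0.0]
ft_force: [0.5, -4.7, 2.2]
gripper_width: 0.581
gripper_force: 1.8
```

```bash
python3 - <<'E'
from h import *
where()
p,d=get_image("top"); cv2.imwrite("pics/t2.png",cv2.resize(p[130:270,220:420],None,fx=4,fy=4,interpolation=cv2.INTER_CUBIC)[:,:,::-1])
rows([(0,-12,2,90)])
E
```

```text
9.9 F [  -0.  -176.8] z 1.4 yaw 89.97 tilt [-0.0002  0.0001] f [ 0.5 -4.7  2.2] w 0.5810024371647541
(0, -12, 2, 90) [2.74, 0.0, -0.01, -0.0, -0.01, -0.0]
```

View pics/t2.png

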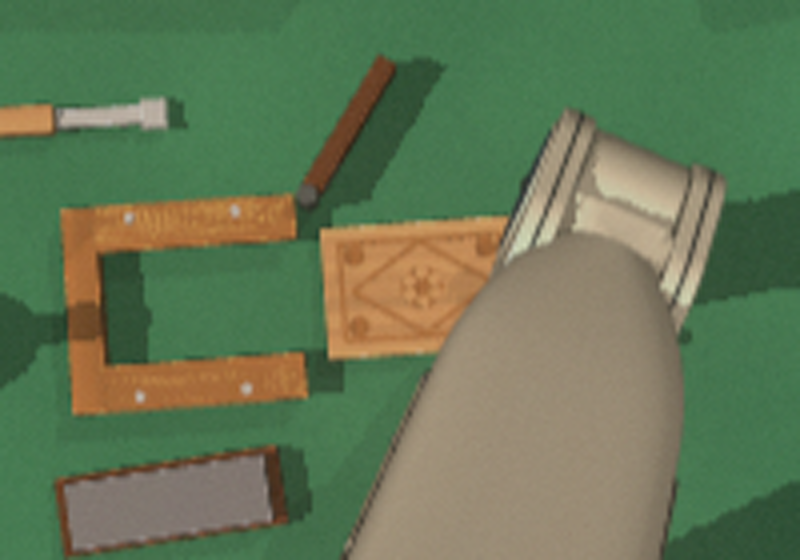

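The panel is centred on the slot: its front edge is at (325,230)–(330,358), with the slot centreline at about row 294. The gate is clear, so I'll push it in.

>>> {"op": "send_rows", "data": {
  "deltas": [
    [0.1, 0, 0, 0, 0, 0],
    [0.22, 0, 0, 0, 0, 0],
    [0.34, 0, 0, 0, 0, 0],
    [0.46, 0, 0, 0, 0, 0],
    [0.58, 0, 0, 0, 0, 0],
    [0.7, 0, 0, 0, 0, 0],
    [0.82, 0, 0, 0, 0, 0],
    [0.94, 0, 0, 0, 0, 0],
    [1.06, 0, 0, 0, 0, 0],
    [1.18, 0, 0, 0, 0, 0],
    [1.3, 0, 0, 0, 0, 0],
    [1.42, 0, 0, 0, 0, 0],
    [1.54, 0, 0, 0, 0, 0],
    [1.66, 0, 0, 0, 0, 0],
    [1.78, 0, 0, 0, 0, 0],
    [1.9, 0, 0, 0, 0, 0],
    [2.02, 0, 0, 0, 0, 0],
    [2.14, 0, 0, 0, 0, 0],
    [2.26, 0, 0, 0, 0, 0],
    [2.38, 0, 0, 0, 0, 0]
  ]
}}

```text
time: 12.45
tcp_pos: [0.52, 0.0001, 0.0015]
orientation: [-2.145, -2.296, 0.0]
ft_force: [0.1, -1.6, -0.5]
gripper_width: 0.579
gripper_force: 0.6
```

```bash
python3 - <<'E'
from h import *
where(); rows([(0,-11,2,90)])
E
```

```text
12.45 F [  0.1 -34.1] z 1.5 yaw 89.95 tilt [-0.0001 -0.    ] f [ 0.1 -1.6 -0.5] w 0.5792477864399623
(0, -11, 2, 90) [0.38, -0.0, -0.01, -0.0, 0.0, -0.01]
```

>>> {"op": "send_rows", "data": {
  "deltas": [
    [0.06, 0, 0, 0, 0, 0],
    [0.12, 0, 0, 0, 0, 0],
    [0.18, 0, 0, 0, 0, 0],
    [0.24, 0, 0, 0, 0, 0],
    [0.29, 0, 0, 0, 0, 0],
    [0.33, 0, 0, 0, 0, 0],
    [0.36, 0, 0, 0, 0, 0],
    [0.36, 0, 0, 0, 0, 0]
  ]
}}

```text
time: 13.45
tcp_pos: [0.5186, 0.0215, 0.0015]
orientation: [-2.144, -2.296, -0.0]
ft_force: [-0.2, 0.3, -0.1]
gripper_width: 0.582
gripper_force: 0.0
```

```bash
python3 - <<'E'
from h import *
where()
E
```

```text
13.45 F [  0.2 -12.7] z 1.5 yaw 89.97 tilt [0.     0.0003] f [-0.2  0.3 -0.1] w 0.5819454930554769
```

>>> {"op": "send_rows", "data": {
  "deltas": [
    [0.01, 0, 0, 0, 0, 0],
    [0.02, 0, 0, 0, 0, 0],
    [0.03, 0, 0, 0, 0, 0],
    [0.03, 0, 0, 0, 0, 0]
  ]
}}

```text
time: 13.95
tcp_pos: [0.5186, 0.023, 0.0015]
orientation: [2.145, 2.295, 0.0]
ft_force: [0.5, -2.4, 1.0]
gripper_width: 0.581
gripper_force: 0.8
```

```bash
python3 - <<'E'
from h import *
where()
p,d=get_image("top"); cv2.imwrite("pics/t3.png",cv2.resize(p[150:250,220:350],None,fx=5,fy=5,interpolation=cv2.INTER_CUBIC)[:,:,::-1])
E
```

```text
13.95 F [  0.2 -11.2] z 1.5 yaw 89.95 tilt [ 0.0001 -0.0001] f [ 0.5 -2.4  1. ] w 0.5813354171208391
```

View pics/t3.png

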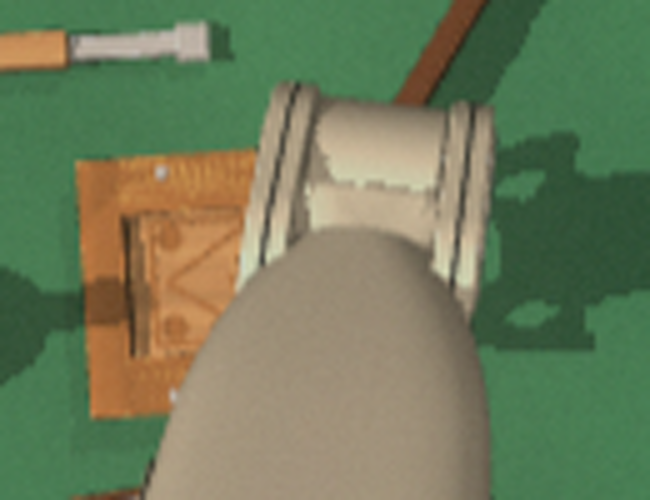

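The panel is nearly in, with a shadowed strip at (128–148, 215–355) by the end stop. The force is still only sliding friction, so I'll keep pushing in small steps until it rises.

>>> {"op": "send_rows", "data": {
  "deltas": [
    [0.02, 0, 0, 0, 0, 0],
    [0.04, 0, 0, 0, 0, 0],
    [0.04, 0, 0, 0, 0, 0]
  ]
}}

```text
time: 14.38
tcp_pos: [0.5187, 0.0244, 0.0015]
orientation: [2.144, 2.294, -0.002]
ft_force: [0.9, -8.6, -0.5]
gripper_width: 0.578
gripper_force: 3.9
```

```bash
python3 - <<'E'
from h import *
where()
E
```

```text
14.375 F [ 0.4 -9.7] z 1.5 yaw 89.93 tilt [ 0.0004 -0.0023] f [ 0.9 -8.6 -0.5] w 0.5777416412963664
```

>>> {"op": "send_rows", "data": {
  "deltas": [
    [0.02, 0, 0, 0, 0, 0],
    [0.03, 0, 0, 0, 0, 0],
    [0.03, 0, 0, 0, 0, 0]
  ]
}}

```text
time: 14.75
tcp_pos: [0.5187, 0.0245, 0.0016]
orientation: [2.144, 2.291, -0.006]
ft_force: [0.2, -17.8, -0.9]
gripper_width: 0.579
gripper_force: 8.7
```

```bash
python3 - <<'E'
from h import *
where()
E
```

```text
14.75 F [ 0.4 -9.7] z 1.6 yaw 89.86 tilt [ 0.0004 -0.0059] f [  0.2 -17.8  -0.9] w 0.5791545636485173
```

Force rises with no further motion, so the panel is home. Next I'll retreat, look again, and plan the gate arc.

>>> {"op": "send_rows", "data": {
  "deltas": [
    [-0.1, 0, 0, 0, 0, 0],
    [-0.3, 0, 0, 0, 0, 0],
    [-0.7, 0, 0, 0, 0, 0],
    [-1.1, 0, -0.3, 0, 0, 0],
    [-1.5, 0, -1.2, 0, 0, 0],
    [-2.0, 0.5, -2.0, 0, 0, 0],
    [-2.2, 1.3, -2.0, 0, 0, 0],
    [-2.2, 2.1, -2.0, 0, 0, 0],
    [-2.0, 2.7, -2.0, 0, 0, 0],
    [-1.3, 2.9, -2.0, 0, 0, 0],
    [-0.7, 2.9, -2.0, 0, 0, 0],
    [-0.3, 2.9, -2.0, 0, 0, 0],
    [-0.3, 2.9, -2.0, 0, 0, 0]
  ],
  "grip": 1
}}

```text
time: 16.38
tcp_pos: [0.6928, 0.0225, 0.1216]
orientation: [-2.142, -2.298, -0.0]
ft_force: [-0.2, -0.8, 0.6]
gripper_width: -0.004
gripper_force: 0.0
```

```bash
python3 - <<'E'
from h import *
where()
p,d=get_image("top"); cv2.imwrite("pics/t4.png",cv2.resize(p[140:250,220:350],None,fx=5,fy=5,interpolation=cv2.INTER_CUBIC)[:,:,::-1])
def tgt(th,off=0,r=90):
    f=np.radians(180+th);u=np.array([np.cos(f),np.sin(f)]);n=np.array([-u[1],u[0]])
    h=8+11*abs(n[1])+14.5*abs(n[0])+off
    return (*(np.array([74,-10])+r*u+h*n).round(1),15,90)
s=tgt(145.8,22); rows([(s[0],s[1],100,90),s])
print("from start");rows([tgt(t) for t in list(range(144,0,-8))+[3,0]],start=s)
E
```

```text
16.375 F [174.  -23.6] z 121.6 yaw 90.08 tilt [-0.      0.0002] f [-0.2 -0.8  0.6] w -0.003747528768104628
(np.float64(175.0), np.float64(-21.5), 100, 90) [0.06, 0.02, 0.36, 0.0, 0.0, 0.0]
(np.float64(175.0), np.float64(-21.5), 15, 90) [0.06, 0.02, 1.78, 0.0, 0.0, 0.0]
from start
(np.float64(161.8), np.float64(-42.3), 15, 90) [-0.35, -0.22, 0.0, 0.0, 0.0, 0.0]
(np.float64(156.8), np.float64(-53.8), 15, 90) [-0.54, -0.3, 0.0, 0.0, 0.0, 0.0]
(np.float64(150.1), np.float64(-64.8), 15, 90) [-0.72, -0.41, 0.0, 0.0, 0.0, 0.0]
(np.float64(141.6), np.float64(-74.9), 15, 90) [-0.89, -0.56, 0.0, 0.0, 0.0, 0.0]
(np.float64(131.4), np.float64(-83.9), 15, 90) [-1.04, -0.73, 0.0, 0.0, 0.0, 0.0]
(np.float64(119.8), np.float64(-91.3), 15, 90) [-1.16, -0.92, 0.0, 0.0, 0.0, 0.0]
(np.float64(106.8), np.float64(-97.0), 15, 90) [-1.26, -1.14, 0.0, 0.0, 0.0, 0.0]
(np.float64(93.7), np.float64(-100.7), 15, 90) [-1.32, -1.35, 0.0, 0.0, 0.0, 0.0]
(np.float64(82.2), np.float64(-102.8), 15, 90) [-1.36, -1.55, 0.0, 0.0, 0.0, 0.0]
(np.float64(70.1), np.float64(-103.4), 15, 90) [-1.37, -1.75, 0.0, 0.0, 0.0, 0.0]
(np.float64(57.8), np.float64(-102.2), 15, 90) [-1.35, -1.95, 0.0, 0.0, 0.0, 0.0]
(np.float64(45.4), np.float64(-99.2), 15, 90) [-1.3, -2.16, 0.0, 0.0, 0.0, 0.0]
(np.float64(33.2), np.float64(-94.4), 15, 90) [-1.22, -2.36, 0.0, 0.0, 0.0, 0.0]
(np.float64(21.6), np.float64(-87.6), 15, 90) [-1.1, -2.56, 0.0, 0.0, 0.0, 0.0]
(np.float64(10.9), np.float64(-78.9), 15, 90) [-0.96, -2.73, 0.0, 0.0, 0.0, 0.0]
(np.float64(1.5), np.float64(-68.5), 15, 90) [-0.78, -2.89, 0.0, 0.0, 0.0, 0.0]
(np.float64(-6.3), np.float64(-56.5), 15, 90) [-0.58, -3.02, 0.0, 0.0, 0.0, 0.0]
(np.float64(-12.2), np.float64(-43.2), 15, 90) [-0.36, -3.12, 0.0, 0.0, 0.0, 0.0]
(np.float64(-14.8), np.float64(-34.4), 15, 90) [-0.22, -3.16, 0.0, 0.0, 0.0, 0.0]
(np.float64(-16.0), np.float64(-29.0), 15, 90) [-0.13, -3.18, 0.0, 0.0, 0.0, 0.0]
```

View pics/t4.png

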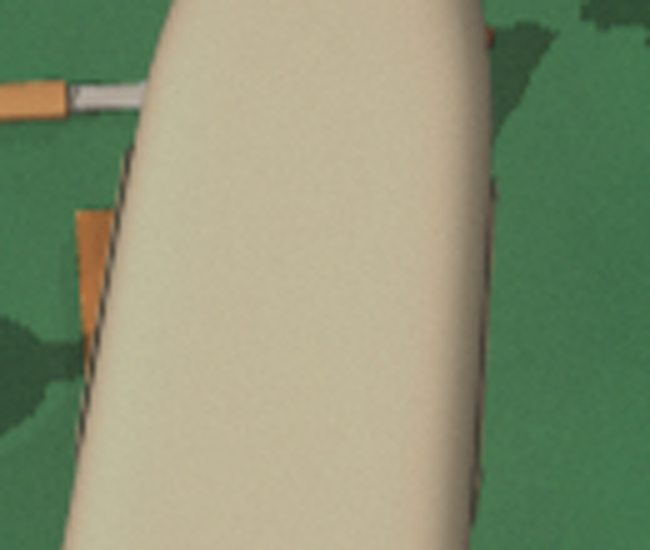

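The arm hides the frame in this view. I'll descend beside the gate, then swing it.

>>> {"op": "send_rows", "data": {
  "deltas": [
    [0.06, 0.02, 0.5, 0, 0, 0],
    [0.06, 0.02, 1.0, 0, 0, 0],
    [0.06, 0.02, 1.4, 0, 0, 0],
    [0.06, 0.02, 1.65, 0, 0, 0],
    [0.06, 0.02, 1.78, 0, 0, 0],
    [0.06, 0.02, 1.78, 0, 0, 0]
  ]
}}

```text
time: 17.18
tcp_pos: [0.6941, 0.0243, 0.0147]
orientation: [2.145, 2.295, -0.0]
ft_force: [0.1, -0.4, 0.0]
gripper_width: 0.004
gripper_force: 0.0
```

>>> {"op": "send_rows", "data": {
  "deltas": [
    [-0.12, -0.08, 0, 0, 0, 0],
    [-0.24, -0.15, 0, 0, 0, 0],
    [-0.35, -0.22, 0, 0, 0, 0],
    [-0.45, -0.26, 0, 0, 0, 0],
    [-0.54, -0.3, 0, 0, 0, 0],
    [-0.63, -0.35, 0, 0, 0, 0],
    [-0.72, -0.41, 0, 0, 0, 0],
    [-0.81, -0.48, 0, 0, 0, 0],
    [-0.89, -0.56, 0, 0, 0, 0],
    [-0.97, -0.64, 0, 0, 0, 0],
    [-1.04, -0.73, 0, 0, 0, 0],
    [-1.1, -0.82, 0, 0, 0, 0],
    [-1.16, -0.92, 0, 0, 0, 0],
    [-1.21, -1.03, 0, 0, 0, 0],
    [-1.26, -1.14, 0, 0, 0, 0],
    [-1.29, -1.24, 0, 0, 0, 0],
    [-1.32, -1.35, 0, 0, 0, 0],
    [-1.34, -1.45, 0, 0, 0, 0],
    [-1.36, -1.55, 0, 0, 0, 0],
    [-1.36, -1.55, 0, 0, 0, 0]
  ]
}}

```text
time: 19.68
tcp_pos: [0.6062, -0.0632, 0.0147]
orientation: [-2.145, -2.295, 0.001]
ft_force: [-0.7, -0.3, -0.3]
gripper_width: -0.001
gripper_force: 0.0
```

```bash
python3 - <<'E'
from h import *
where()
p,d=get_image("scene"); cv2.imwrite("pics/s5.png",cv2.resize(p[130:260,220:440],None,fx=3.6,fy=3.6,interpolation=cv2.INTER_CUBIC)[:,:,::-1])
E
```

```text
19.675 F [  81.7 -103.1] z 14.7 yaw 89.94 tilt [-0.0006 -0.0002] f [-0.7 -0.3 -0.3] w -0.0005773733563918831
```

View pics/s5.png

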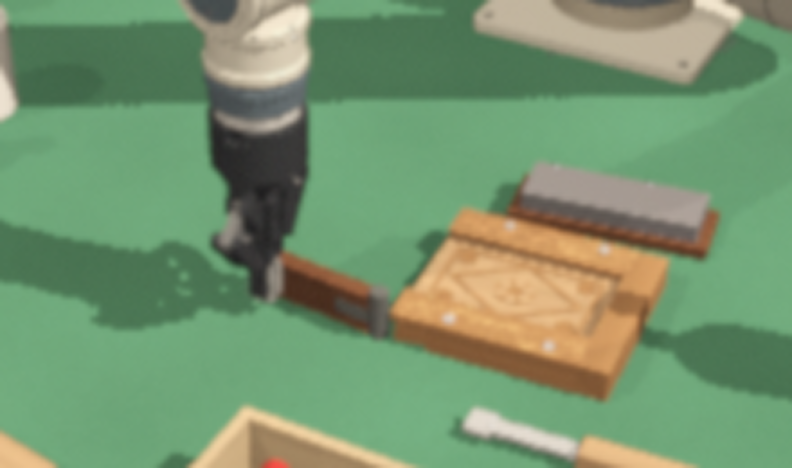

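The panel is seated flush in the frame (crop (400–670, 205–400)) and the gate is following the fingers at (280–385, 250–330). I'll carry on round the arc.

>>> {"op": "send_rows", "data": {
  "deltas": [
    [0, -0.1, 0, 0, 0, 0],
    [-0.01, -0.2, 0, 0, 0, 0],
    [0, -0.3, 0, 0, 0, 0],
    [0.01, -0.4, 0, 0, 0, 0],
    [0.03, -0.5, 0, 0, 0, 0],
    [0.06, -0.61, 0, 0, 0, 0],
    [0.1, -0.71, 0, 0, 0, 0],
    [0.14, -0.81, 0, 0, 0, 0],
    [0.2, -0.91, 0, 0, 0, 0],
    [0.26, -1.01, 0, 0, 0, 0],
    [0.33, -1.1, 0, 0, 0, 0],
    [0.4, -1.18, 0, 0, 0, 0],
    [0.49, -1.26, 0, 0, 0, 0],
    [0.58, -1.34, 0, 0, 0, 0],
    [0.68, -1.41, 0, 0, 0, 0],
    [0.78, -1.47, 0, 0, 0, 0],
    [0.88, -1.52, 0, 0, 0, 0],
    [1.0, -1.57, 0, 0, 0, 0],
    [1.0, -1.57, 0, 0, 0, 0]
  ]
}}

```text
time: 22.1
tcp_pos: [0.5081, -0.0089, 0.0146]
orientation: [-2.143, -2.296, 0.0]
ft_force: [0.5, 0.3, -0.4]
gripper_width: 0.001
gripper_force: 0.0
```

>>> {"op": "send_rows", "data": {
  "deltas": [
    [0.05, -0.02, 0, 0, 0, 0],
    [0.1, -0.04, 0, 0, 0, 0],
    [0.14, -0.05, 0, 0, 0, 0],
    [0.18, -0.06, 0, 0, 0, 0],
    [0.22, -0.06, 0, 0, 0, 0],
    [0.24, -0.06, 0, 0, 0, 0],
    [0.24, -0.06, 0, 0, 0, 0]
  ]
}}

```text
time: 22.98
tcp_pos: [0.504, 0.0048, 0.0146]
orientation: [-2.144, -2.296, -0.0]
ft_force: [0.0, -0.2, -0.1]
gripper_width: 0.004
gripper_force: 0.0
```

```bash
python3 - <<'E'
from h import *
where()
E
```

```text
22.975 F [-15.6 -28.3] z 14.6 yaw 89.97 tilt [-0.0003  0.0003] f [ 0.  -0.2 -0.1] w 0.003809734670110037
```

>>> {"op": "send_rows", "data": {
  "deltas": [
    [0.02, 0, 0, 0, 0, 0],
    [0.04, 0, 0, 0, 0, 0],
    [0.06, 0, 0, 0, 0, 0],
    [0.06, 0, 0, 0, 0, 0]
  ]
}}

```text
time: 23.48
tcp_pos: [0.5039, 0.0055, 0.0147]
orientation: [2.144, 2.291, -0.007]
ft_force: [-1.5, -15.9, -0.2]
gripper_width: 0.003
gripper_force: 8.2
```

The gate is at its stop: 16 N with almost no motion. Now back away and check.

>>> {"op": "send_rows", "data": {
  "deltas": [
    [-0.1, 0, 0, 0, 0, 0],
    [-0.4, 0, 0, 0, 0, 0],
    [-1, 0, -0.3, 0, 0, 0],
    [-1.8, 0, -1.2, 0, 0, 0],
    [-2.6, 0, -2.2, 0, 0, 0],
    [-3.4, 0, -2.6, 0, 0, 0],
    [-3.8, 0, -2.6, 0, 0, 0],
    [-3.8, 0, -2.6, 0, 0, 0],
    [-3.8, 0, -2.6, 0, 0, 0]
  ]
}}

```text
time: 24.6
tcp_pos: [0.5189, -0.2192, 0.1701]
orientation: [-2.144, -2.294, -0.0]
ft_force: [0.7, 0.1, -0.1]
gripper_width: -0.002
gripper_force: 0.0
```

```bash
python3 - <<'E'
from h import *
where()
p,d=get_image("top"); cv2.imwrite("pics/t6.png",cv2.resize(p[140:280,150:350],None,fx=4,fy=4,interpolation=cv2.INTER_CUBIC)[:,:,::-1])
o,m,im=blobs(p,(290,165,325,240),.040,f=lambda h:h[...,2]<140)
for w,r in o: print(r,toF(np.array(r[0])/1e3)*1e3)
E
```

```text
24.6 F [ -16.2 -252.7] z 170.1 yaw 89.92 tilt [-0.0009  0.0011] f [ 0.7  0.1 -0.1] w -0.002268356018508564
((517.2161254882812, 31.330608367919922), (152.58555603027344, 30.70677947998047), 3.7601964473724365) [[-0.5732571  -2.73646961]]
```

View pics/t6.png

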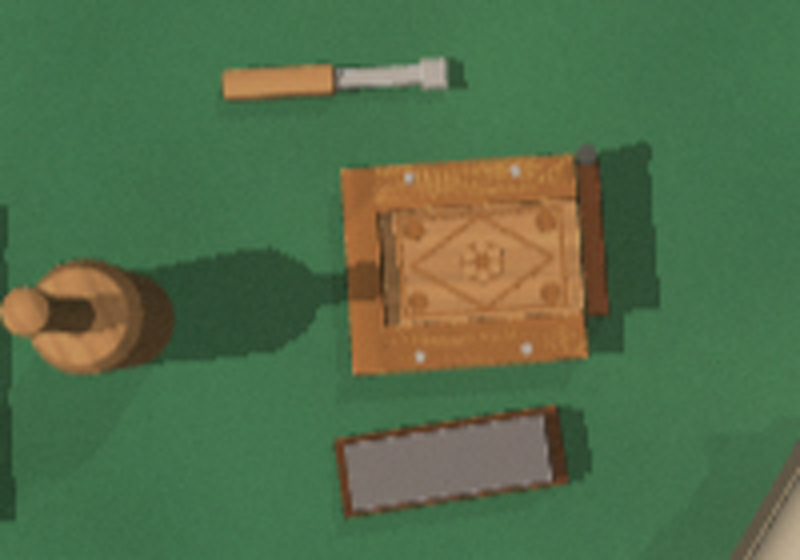

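The gate lies straight across the mouth from (590,160) to (600,312), parallel to the frame. The panel is flush and square, and the bystanders are where they were.

```bash
python3 -c "
from workcell import *
print(sign_off())"
```

```text
the job is handed in; nothing more can be done
None
```

The panel is home against the end stop and the gate was then swung fully shut behind it, both confirmed by contact force and the last top picture; the job was handed in at about 25 s with the nearby bystanders unmoved, though I don't have the judge's verdict.

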